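# Re-rack the plug gauge and crack the dry case's stuck lid

## Robot

A 6-joint arm with a two-finger parallel gripper is mounted at the origin on the work surface. World frame = base frame: x ahead of the robot, y to its left, z up, the work surface at z = 0. Lengths are in m, angles in rad, forces in N, time in s.
With the tool pointing down it reaches from about 0.2 to 0.875 m from the base axis. Payload 3.4 kg.
Tool frame: the origin (TCP) lies between the finger pads; the fingertips stand 25 mm ahead of it and the grasp point (between the pads) lies 6 mm ahead of it (r.nose_length is the z of the fingertips in the tool frame, in m); z points along the fingers, y is the line along which they close (so a half turn about z gives the same grasp; the last joint's range is limited). The gripper opens to 94 mm and grips with 3 to 60 N. Pads are 16 mm wide; open, the fingers measure 119 mm over their backs; the gripper's body (75 mm by 177 mm) begins 78 mm behind the grasp point.
Start: joints at [1.014, 0.276, 1.505, -0, 1.361, -0.121], TCP at [0.243, 0.521, 0.204] pointing down, gripper open.
Joint ranges: [-2.89, 2.89], [-0.75, 2.08], [0.22, 2.7], [-1.18, 4.32], [0.11, 2.71], [-2.7, 2.7]. Speed limits (rad/s): [2.57, 2.57, 3.14, 3.14, 3.14, 3.14].

## Interface

Orientations are given as a unit quaternion [w, x, y, z].
In Python, from plant import r, gripper_to, inverse_kinematics, vision, models, telemetry gives the robot as it stands. Calls block until the motion is done:
- r.move_to(position, orientation): joint-space move of the TCP to a pose.
- r.move_l(position, rot=None, vel=0.15, guard=None): straight line of the TCP; rot=None keeps the orientation; vel is the mean speed in m/s. With guard (N) it stops when the force on the tool has changed by that much, and returns True; else False.
- r.movej(angles): joint-space move.
- gripper_to(opening, f_grip=None): finger opening in m; f_grip is the grip in N (None keeps the last); returns when the fingers have stopped.
- r.hold(seconds).
- inverse_kinematics(position, orientation): joint angles nearest the present ones, or None.
- vision.snapshot(name): name is "scene" or "top"; returns the picture (400x640x3 uint8, red, green, blue); there is no depth.
- vision.get_calibration(name): a dict with "fx", "fy", "cx", "cy" (pixels), "position" and "orientation" of the camera in the world. Camera axes: x right, y down, z forward; pixel columns grow to the right and rows downward; lengths in m; the calibration is good to about 2 mm. A picture is of the moment at which its call begins. get_calibration takes no time and is no camera call.
A pose or a line that the arm cannot do raises r.PlanningError and nothing moves.
- r.sign_off(): hands the job in; it is judged then, once.
Trained networks look in the newest picture that a camera, given by its name, has taken for a name from the list of things; names that differ only in an ending like _2 or _b are one class to them, and where a whole thing is asked for, a point or a joint stands for the part that bears it (a point fixed in the world has none). Each returns a list of dicts, best first, with "score" (0 to 1); they miss things now and then, are a little off and sometimes report something else, mostly with a low value. They report only what shows in the picture. A call takes as long as a camera call. They do not tell look-alikes from the thing itself.
- models.boxes_of(thing, camera): "at" ([x, y, z] in m, in world coordinates, good to about 4 mm: the middle of the surface that is visible of it).
- models.regions_of(thing, camera): "pixels" (400x640 bool, what is visible of it).
- models.mark_of(thing, camera): "at" ([x, y, z] in m, in world coordinates, good to about 4 mm: a listed point, or the origin of a listed thing).
Readings, each from a call of its own:
- telemetry.current_t(): time.
- telemetry.current_joints(): joint angles.
- telemetry.current_dq(): joint speeds.
- telemetry.current_joint_efforts(): joint torques, N m.
- telemetry.current_ee_pos(): TCP position.
- telemetry.current_tool_rot(): TCP orientation.
- telemetry.current_wrist_force(): force on the tool from outside, world axes, zero at the start.
- telemetry.current_torque(): the same for the moment, N m.
- telemetry.current_opening(): finger opening in m.
- telemetry.current_finger_force(): force on a finger pad.
Only numpy, scipy, OpenCV 4.12 (cv2) and the standard library are available. Lean on these libraries where they do the work, as an engineer would, in place of code of your own. Each camera call takes 0.05 s, during which the arm holds its last target. There are 200 camera calls.

## Task

Someone has left the plug gauge standing on the lid of the sealed dry case: lower it upright into the funnel-mouthed rack so that it sits fully home, without dropping it in, and let go of it. Then take the lid by its bar handle, break it free of its sticky gasket and hold it only slightly open to let the case breathe, its front edge raised about 30 mm, never thrown wide. Finish while still holding the lid ajar, and leave the other things on the counter where they are.

Things in the scene. Friction and masses are not known exactly. Their poses are not given: they have to be found in the camera images.
- plug_center (a point): Centre (half-way up) of the loose polished steel plug gauge, 95 mm tall, about 0.25 kg: lower 43 mm is the 30 mm diameter gauging end, the upper 48 mm a plain round 22 mm diameter handle to grip from above. It starts standing upright on the case's lid, behind the bar handle. Its z axis is the gauge's axis, pointing up at the start.
- plug: The same plug gauge; origin at the centre of its foot, 47.5 mm below plug_center.
- rack: Fixed steel rack: 110 mm square, 8 mm thick base plate carrying one round upright funnel-mouthed socket. The rim is 54 mm above the counter, 76 mm inside diameter at the mouth, narrowing to a 35 mm bore that starts 32 mm above the counter; the bore's floor is 10 mm above the counter. Origin on the counter below the socket's axis, z up.
- rack_seat (a point): Centre of the floor of the rack's bore, 10 mm above the counter: the gauge's foot rests here when fully home, so plug_center is then 57.5 mm above the counter.
- case: Fixed grey steel dry case, 180 mm (x) by 200 mm (y), 85 mm high, with an 8 mm thick steel lid on top (186 x 206 mm, top face 93 mm above the counter). Origin at the centre of its underside, z up. Its x axis points level from the handle side (front) to the hinge side (back).
- lid_handle (a point): Middle of the lid's bar handle: a round bar of 14 mm diameter, 104 mm long, lying along the case's y axis between two thin posts 90 mm apart; when shut, it is 127 mm above the counter, 34 mm above the lid's top face, 65 mm towards the front from the case's middle and 161 mm from the hinge line. Moves with the lid; the free space under the bar is 27 mm high.
- lid_hinge (a point): Middle of the lid's hinge line, at the back edge of the case 85 mm above the counter; the line runs along the case's y axis.
- lid (a joint): Lid angle in rad: 0 shut, growing as the front edge rises (stop at 0.40). The front edge is 189 mm from the hinge, so 0.16 rad raises it 30 mm. The gasket sticks: it takes roughly 15 to 19 N straight up on the handle to start the lid; the pull then fades, to half by about 0.1 rad, and from 0.2 rad only the lid's weight is left, some 3 N at the handle. The lid (about 0.45 kg) falls shut if let go.
- protector: White nylon thread protector, a cup 48 mm across and 45 mm high, origin at the centre of its foot; leave it alone.
- mallet: Copper mallet head, a waisted cylinder 46 mm across and 70 mm high, standing on end, origin at the centre of its foot; leave it alone.
- feeler: Matte black feeler block, 30 x 60 x 25 mm, origin at the centre of its underside; leave it alone.
Not all that is in view belongs to the job. There is more than one size of the plug; the job needs the middle-sized.

How it is judged:
On the way, in this order (a step that is already met when the one before it is completed fails the run):
1. the plug gauge sits fully home and upright in the rack, let go, the lid still shut (horizontal distance between plug_center and rack_seat below 0.008 m and z of plug in the frame of rack below 0.014 m and angle between plug's own z axis and vertical below 0.15 rad and contact force between the fingers and plug below 0.1 N and value of joint lid below 0.03 rad), for 0.2 s.
2. the lid is broken free of the gasket, held by the gripper (value of joint lid above 0.06 rad and contact force between the fingers and case above 0.5 N), for 0.1 s.
At the end, for the whole second after the job is handed in: The gripper still holds the lid, steady and unpropped, 0.08 to 0.26 rad open (front edge up 15 to 49 mm); the plug gauge rests in the rack, foot within 4 mm of the bore floor, centre within 8 mm of its axis, within 0.15 rad of upright; lid contact force over 0.5 N (value of joint lid between 0.08 and 0.26 rad and velocity of joint lid between -0.05 and 0.05 rad/s and contact force between the fingers and case above 0.5 N and horizontal distance between plug_center and rack_seat below 0.008 m and z of plug in the frame of rack below 0.014 m and angle between plug's own z axis and vertical below 0.15 rad and linear speed of plug below 0.02 m/s and contact force between case and plug below 0.1 N and contact force between case and feeler below 0.1 N and contact force between case and mallet below 0.1 N and contact force between case and protector below 0.1 N); the arm keeps its last pose, push and grip.
It fails at once if the lid is thrown wide open (over 0.36 rad, front edge up more than about 67 mm) (value of joint lid above 0.36 rad).
It fails at once if the lid is opened before the gauge is in the rack (value of joint lid above 0.05 rad and horizontal distance between plug_center and rack_seat above 0.03 m).
It fails at once if the gauge is dropped into the rack from more than about 30 mm (horizontal distance between plug_center and rack_seat below 0.03 m and linear speed of plug above 0.8 m/s and contact force between the fingers and plug below 0.1 N).
It fails at once if the plug gauge falls over (angle between plug's own z axis and vertical above 0.9 rad).
It fails at once if the thread protector, mallet head or feeler block is disturbed (distance of any of protector, mallet, feeler from where it was at the start of the episode above 0.02 m).
It also fails if it takes over 48 s, if anything falls off the work surface, if the arm or the gripper's body presses on something with over 40 N, if the wrist force passes 120 N, or if a joint passes its speed limit or range.

## Working session

There is one attempt and no reset: what is moved stays moved. The work goes in short steps, each a Python script; the robot and the scene stay as the last script left them, time stands still between calls to the robot, and variables do not carry over. Pictures are saved under pics/ and viewed, at most 10 in all, crops included, and the job is handed in when it is done.

```bash
mkdir -p pics; ls
python3 - <<'E'
from plant import r, vision, models, telemetry
import cv2
for c in("scene","top"):
    im=vision.snapshot(c); cv2.imwrite(f"pics/{c}0.png",im[:,:,::-1])
    print(c,vision.get_calibration(c))
    for t in("plug_center","rack","rack_seat","case","lid_handle","lid_hinge","protector","mallet","feeler"):
        print(t,[(d["score"].__round__(2),[round(float(v),3) for v in d["at"]]) for d in models.mark_of(t,c)])
    print("box plug",[(round(d["score"],2),[round(float(v),3) for v in d["at"]]) for d in models.boxes_of("plug",c)])
print(telemetry.current_t(),telemetry.current_tool_rot())
E
```

```text
pics
scene {'fx': 510.0415729882131, 'fy': 510.0415729882131, 'cx': 322.4226566880395, 'cy': 196.98196518938494, 'position': array([ 1.00045738, -0.50727895,  0.90791851]), 'orientation': array([-0.29261616,  0.88337079,  0.34589095, -0.1199637 ])}
plug_center [(0.88, [0.661, -0.359, 0.059]), (0.78, [0.577, -0.342, 0.032]), (0.57, [0.575, -0.218, 0.142])]
rack [(0.96, [0.573, 0.244, 0.003])]
rack_seat [(0.66, [0.569, 0.24, 0.007])]
case [(0.84, [0.563, -0.181, 0.001]), (0.39, [0.753, 0.122, -0.004])]
lid_handle [(0.79, [0.498, -0.164, 0.131]), (0.28, [0.378, -0.02, -0.001])]
lid_hinge [(0.59, [0.651, -0.202, 0.087]), (0.44, [0.378, -0.019, -0.002])]
protector [(0.81, [0.755, 0.124, -0.001]), (0.44, [0.498, -0.161, 0.132])]
mallet [(0.68, [0.76, -0.055, -0.0])]
feeler [(0.56, [0.379, -0.017, -0.0])]
box plug [(0.92, [0.583, -0.222, 0.148]), (0.8, [0.578, -0.345, 0.038]), (0.76, [0.669, -0.364, 0.074])]
top {'fx': 363.2087069862887, 'fy': 363.2087069862887, 'cx': 318.4506176084064, 'cy': 205.31062051777394, 'position': array([ 0.51399486, -0.05238037,  0.96097823]), 'orientation': array([-0.02357741,  0.71561434, -0.69789852,  0.01666984])}
plug_center [(0.79, [0.662, -0.361, 0.063]), (0.72, [0.577, -0.226, 0.134]), (0.5, [0.575, -0.343, 0.031])]
rack [(0.77, [0.57, 0.24, -0.001])]
rack_seat [(0.78, [0.57, 0.241, 0.012])]
case [(0.67, [0.561, -0.179, -0.002])]
lid_handle [(0.86, [0.496, -0.168, 0.122]), (0.58, [0.572, -0.216, 0.092])]
lid_hinge [(0.75, [0.655, -0.199, 0.082])]
protector [(0.79, [0.754, 0.123, 0.001]), (0.38, [0.572, 0.24, 0.002])]
mallet [(0.69, [0.764, -0.054, -0.001])]
feeler [(0.64, [0.383, -0.017, -0.002])]
box plug [(0.68, [0.569, -0.21, 0.164]), (0.54, [0.574, -0.338, 0.043])]
1.1 [1.04360850e-05 2.16182516e-01 9.76352968e-01 3.40487122e-05]
```

View pics/scene0.png

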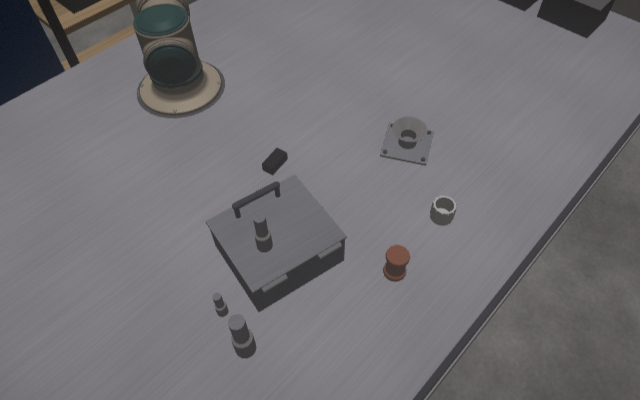

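View pics/top0.png

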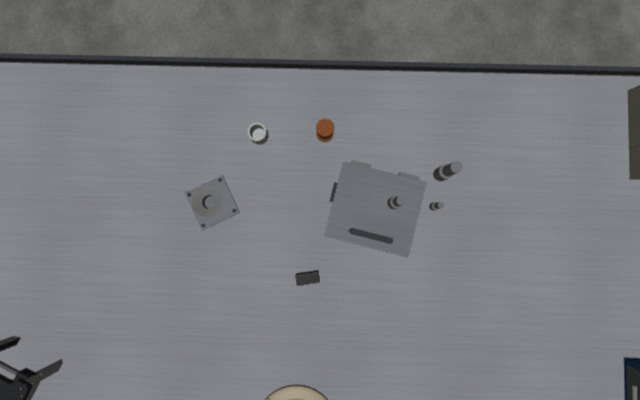

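The gauge on the lid (scene px ~262,228) is middle-sized. The small and large look-alikes stand beside the case at (220,304) and (241,333). The rack is at (408,135). I'll average a few more readings, then grasp.

```bash
cat > h.py <<'E'
from plant import r, gripper_to, inverse_kinematics, vision, models, telemetry
import numpy as np, cv2
from scipy.spatial.transform import Rotation as R
def down(yaw,tilt=0):
    """tool z down, tool y (closing) along heading yaw; tilt about tool x"""
    y=np.array([np.cos(yaw),np.sin(yaw),0]); z=np.array([0,0,-1.]); x=np.cross(y,z)
    q=(R.from_matrix(np.c_[x,y,z])).as_quat(); return np.r_[q[3],q[:3]]
def best(p,yaw):
    """pick half turn with the last joint nearest the middle"""
    c=[(abs(j[5]),i) for i in(0,1) if (j:=inverse_kinematics(p,down(yaw+i*np.pi))) is not None]
    return down(yaw+min(c)[1]*np.pi)
def see(t,n=5,near=None,tol=.04):
    out={}
    for c in("scene","top"):
        L=[]
        for _ in range(n):
            vision.snapshot(c)
            for d in models.mark_of(t,c):
                if near is None or np.linalg.norm(np.array(d["at"])[:2]-near)<tol: L.append(d["at"]);break
        out[c]=(len(L),np.median(L,0).round(4) if L else None)
    print(t,out)
    return out
E
python3 - <<'E'
from h import *
see("plug_center",4,[.576,-.222]);see("rack",4,[.57,.24]);see("rack_seat",4,[.57,.24]);see("lid_handle",4,[.497,-.166]);see("lid_hinge",4,[.653,-.2])
# handle bar direction from top
c=vision.get_calibration("top");m=R.from_quat(np.roll(c["orientation"],-1)).as_matrix()
def px(u,v,z):
    d=m@[(u-c["cx"])/c["fx"],(v-c["cy"])/c["fy"],1]; return c["position"]+d*(z-c["position"][2])/d[2]
# lid corners seen in top picture at lid height, and bar ends
for p in[(346,162),(427,180),(409,257),(325,236)]:print(px(*p,.093).round(4))
for p in[(351,231),(391,241)]:print(px(*p,.127).round(4))
print(telemetry.current_t())
E
```

```text
plug_center {'scene': (4, array([ 0.5762, -0.2167,  0.1426])), 'top': (4, array([ 0.5779, -0.2232,  0.1356]))}
rack {'scene': (3, array([0.5711, 0.2435, 0.0031])), 'top': (4, array([0.5711, 0.2426, 0.0018]))}
rack_seat {'scene': (4, array([0.5694, 0.2392, 0.0072])), 'top': (4, array([0.5692, 0.2392, 0.0108]))}
lid_handle {'scene': (4, array([ 0.498 , -0.1654,  0.1309])), 'top': (4, array([ 0.4976, -0.1667,  0.1226]))}
lid_hinge {'scene': (3, array([ 0.651 , -0.2009,  0.0838])), 'top': (4, array([ 0.6561, -0.2018,  0.0846]))}
[ 0.6694 -0.107   0.093 ]
[ 0.6305 -0.3018  0.093 ]
[ 0.4461 -0.2608  0.093 ]
[ 0.4905 -0.0607  0.093 ]
[ 0.5044 -0.1196  0.127 ]
[ 0.4839 -0.2113  0.127 ]
5.1
```

Run:
```python
from h import *
p=np.array([.577,-.220,.30]); q=best(p,np.pi/2-.21)
r.move_to([.4,.1,.35],best([.4,.1,.35],np.pi/2)) 
r.move_to(p,q); gripper_to(.06,30)
print(r.move_l([*p[:2],.178],vel=.1,guard=6))
gripper_to(.0,30)
print(telemetry.current_opening(),telemetry.current_finger_force(),telemetry.current_ee_pos(),telemetry.current_t())
im=vision.snapshot("scene");cv2.imwrite("pics/g.png",cv2.resize(im[130:330,180:400,::-1],None,fx=3,fy=3)[:600])
```

```text
False
0.020632823960934375 30.002008080482483 [ 0.57701745 -0.22013753  0.17805844] 11.9667
```

View pics/g.png

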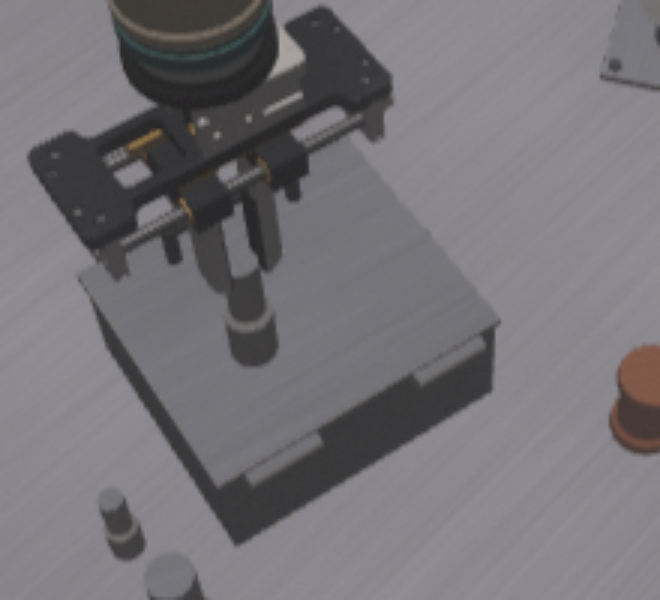

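The gauge handle (crop px ~243,265) seems to sit toward the pads' hinge-side edge. I'll check this with projections.

```bash
cat >> h.py <<'E'
def ray(cam,u,v,z):
    c=vision.get_calibration(cam);m=R.from_quat(np.roll(c["orientation"],-1)).as_matrix()
    d=m@[(u-c["cx"])/c["fx"],(v-c["cy"])/c["fy"],1]; return c["position"]+d*(z-c["position"][2])/d[2]
E
python3 - <<'E'
from h import *
print(ray("scene",261,218,.188), ray("scene",180+253/3,130+343/3,.095))
see("plug_center",2,[.577,-.22])
im=vision.snapshot("scene");cv2.imwrite("pics/g2.png",cv2.resize(im[190:260,230:300,::-1],None,fx=8,fy=8,interpolation=cv2.INTER_CUBIC))
E
```

```text
[ 0.58065817 -0.22085783  0.188     ] [ 0.57475951 -0.22031902  0.095     ]
plug_center {'scene': (2, array([ 0.575 , -0.217 ,  0.1419])), 'top': (0, None)}
```

View pics/g2.png

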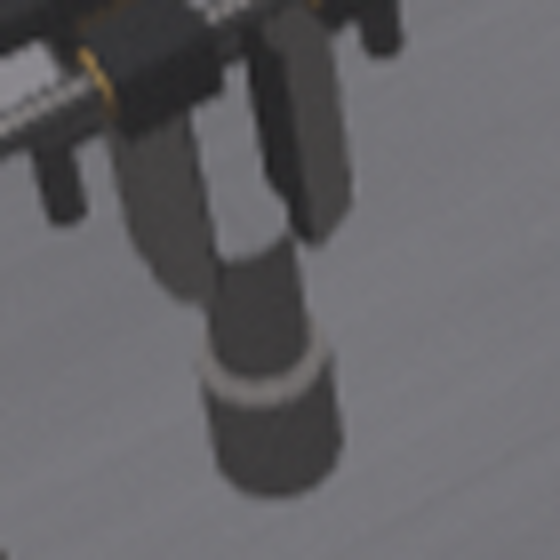

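```bash
cat >> h.py <<'E'
def proj(cam,P):
    c=vision.get_calibration(cam);m=R.from_quat(np.roll(c["orientation"],-1)).as_matrix()
    d=m.T@(np.array(P)-c["position"]); return np.array([c["fx"]*d[0]/d[2]+c["cx"],c["fy"]*d[1]/d[2]+c["cy"]])
E
python3 - <<'E'
from h import *
q=telemetry.current_tool_rot();print(r.nose_length)
M=R.from_quat(np.roll(q,-1)).as_matrix();t=telemetry.current_ee_pos();print(M.round(3))
f=lambda P:((proj("scene",P)-[230,190])*8).round()
for z in(.188,.14,.093):print(z,f([*t[:2],z]))
for s in(-1,1):
  for x in(-1,1):print(s,x,f(t+M@[x*.008,s*.0103,.025]),f(t+M@[x*.008,s*.0103,.0]))
E
```

```text
0.025
[[ 0.978 -0.208  0.   ]
 [-0.208 -0.978 -0.   ]
 [ 0.     0.    -1.   ]]
0.188 [239. 212.]
0.14 [262. 334.]
0.093 [283. 444.]
-1 -1 [277. 255.] [266. 191.]
-1 1 [315. 304.] [304. 241.]
1 -1 [198. 300.] [184. 236.]
1 1 [235. 350.] [222. 287.]
```

Run:
```python
from h import *
f0=telemetry.current_wrist_force();m0=telemetry.current_torque();t=telemetry.current_ee_pos()
r.move_l([t[0],t[1],t[2]+.12],vel=.08);r.hold(.3)
print(telemetry.current_wrist_force()-f0,telemetry.current_torque()-m0,telemetry.current_opening(),telemetry.current_finger_force(),telemetry.current_t())
im=vision.snapshot("scene");t=telemetry.current_ee_pos();u,v=proj("scene",t-[0,0,.05]).astype(int);u0,v0=u-45,v-45
cv2.imwrite("pics/g3.png",cv2.resize(im[v0:v0+90,u0:u0+90,::-1],None,fx=6,fy=6,interpolation=cv2.INTER_CUBIC))
for z in(.01,-.0375,-.085):print(((proj("scene",t+[0,0,z])-[u0,v0])*6).round())
print(((proj("scene",t+[.008,-.010,-.025])-[u0,v0])*6).round(),((proj("scene",t+[.008,.010,-.025])-[u0,v0])*6).round())
```

```text
[-0.7593255   1.52042332 -4.31632037] [ 0.17326469 -0.00042461  0.03236498] 0.02071697657780325 29.99255061149597 14.4167
[249. 131.]
[270. 245.]
[290. 348.]
[257. 254.] [313. 210.]
```

View pics/g3.png

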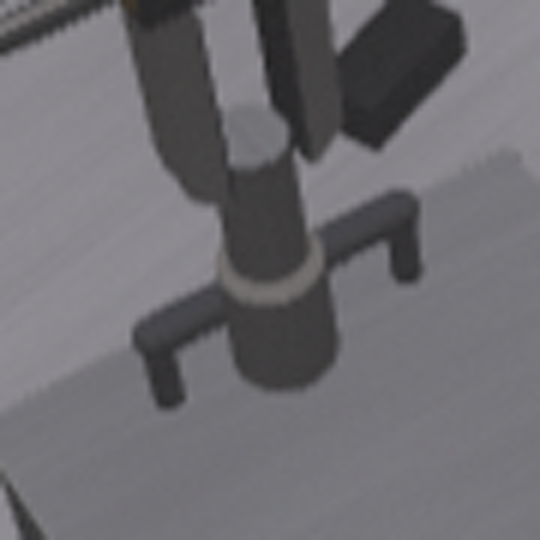

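Crop shows the gauge held clear of the lid, top at (257,133), foot centre near (287,360), close to upright. I'll compute its offset from the TCP and carry it over.

Run:
```python
from h import *
t=telemetry.current_ee_pos();u,v=proj("scene",t-[0,0,.05]).astype(int)
print(ray("scene",u-45+257/6,v-45+133/6,t[2]+.01)-t, ray("scene",u-45+286/6,v-45+357/6,t[2]-.085)-t)
q=best([.57,.241,.3],np.pi/2)
r.move_l([.53,0,.32],q,vel=.25)
r.move_l([.570,.241,.25],q,vel=.25);r.hold(.3)
see("plug_center",2)
see("rack_seat",2)
t=telemetry.current_ee_pos();print(t,telemetry.current_opening(),telemetry.current_t())
im=vision.snapshot("scene");u0,v0=(proj("scene",t-[0,0,.1])-50).astype(int)
cv2.imwrite("pics/g4.png",cv2.resize(im[v0:v0+100,u0:u0+100,::-1],None,fx=6,fy=6,interpolation=cv2.INTER_CUBIC))
for z in(t[2]+.01,t[2]-.085,.054,.032):print(((proj("scene",[.57,.241,z])-[u0,v0])*6).round())
print(u0,v0)
```

```text
[0.00200592 0.00104579 0.01      ] [ 0.00142449 -0.00271532 -0.085     ]Traceback (most recent call last):
  File "<stdin>", line 5, in <module>
plant.PlanningError: the arm cannot follow that straight line within its joint ranges
```

Run:
```python
from h import *
t=telemetry.current_ee_pos();J=telemetry.current_joints();print(J.round(2) if hasattr(J,'round') else J)
c=[]
for i in range(16):
    y=i*2*np.pi/16; q=down(y); j=inverse_kinematics([.57,.241,.25],q)
    if j is not None:c.append((abs(np.array(j)-J)[3:].max(),y,q,np.array(j)))
d,y,q,j=min(c,key=lambda a:a[0]);print(d,y,j.round(2))
r.move_to([.57,.241,.27],q);r.hold(.3)
see("plug_center",2)
see("rack_seat",2)
t=telemetry.current_ee_pos();print(t,telemetry.current_opening(),telemetry.current_t())
im=vision.snapshot("scene");u0,v0=(proj("scene",t-[0,0,.1])-50).astype(int)
cv2.imwrite("pics/g4.png",cv2.resize(im[v0:v0+100,u0:u0+100,::-1],None,fx=6,fy=6,interpolation=cv2.INTER_CUBIC))
for z in(t[2]+.01,t[2]-.085,.054,.032):print(((proj("scene",[.57,.241,z])-[u0,v0])*6).round())
print(u0,v0)
```

```text
[-0.48  0.31  1.23 -0.    1.6   1.3 ]
0.1619439951440984 5.105088062083414 [ 0.29  0.32  1.32 -0.    1.49  1.47]
plug_center {'scene': (2, array([ 0.6597, -0.355 ,  0.0598])), 'top': (2, array([ 0.6166, -0.0625,  0.1456]))}
rack_seat {'scene': (2, array([0.5693, 0.2404, 0.0085])), 'top': (1, array([0.5671, 0.2413, 0.01  ]))}
[0.56998273 0.2410079  0.27000138] 0.020518027981267173 17.2583
[349.  43.]
[309. 268.]
[262. 531.]
[255. 571.]
366 39
```

View pics/g4.png

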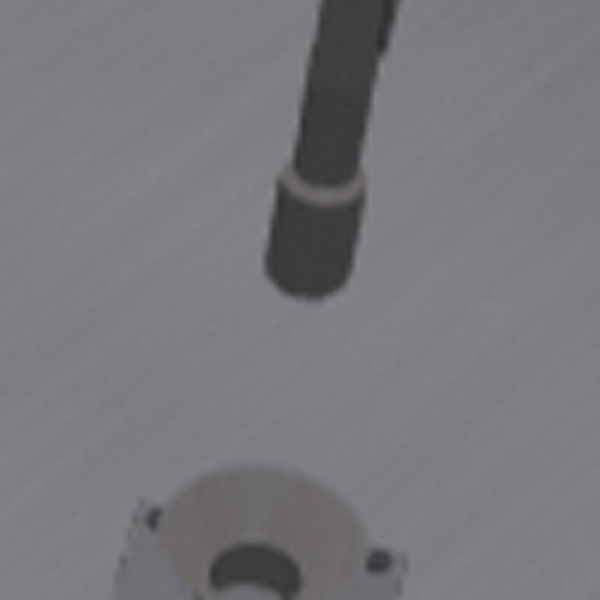

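The foot (308,270) and the bore (255,575) both match the predicted axis, so I'm lowering it.

Run:
```python
from h import *
t=telemetry.current_ee_pos()
print(r.move_l([t[0],t[1],.135],vel=.12,guard=6))
z=.135
f0=np.array(telemetry.current_wrist_force())
print(r.move_l([t[0],t[1],.094],vel=.03,guard=6))
print(telemetry.current_ee_pos(),np.array(telemetry.current_wrist_force())-f0,telemetry.current_torque(),telemetry.current_opening(),telemetry.current_t())
```

```text
False
True
[0.57023053 0.24100991 0.09523702] [ 0.56224133 -0.44688411  7.63617941] [-0.06154834  0.20850085  0.00823103] 0.020756862311608153 19.8333
```

The contact is at the seat height. Next: release, retreat, check, and move over the handle.

Run:
```python
from h import *
t=telemetry.current_ee_pos()
gripper_to(.05); r.hold(.3)
r.move_l([t[0],t[1],.25],vel=.2)
J=telemetry.current_joints()
# handle: closing along case x (yaw -0.21)
c=[]
for i in(0,1):
    q=down(-.21+i*np.pi);j=inverse_kinematics([.4975,-.166,.25],q)
    if j is not None:c.append((abs(np.array(j)[5]),q,np.array(j)))
d,q,j=min(c,key=lambda a:a[0]);print(j.round(2))
r.move_to([.4975,-.166,.25],q)
see("plug_center",2,[.57,.241])
im=vision.snapshot("scene");cv2.imwrite("pics/g5.png",cv2.resize(im[90:320,180:460,::-1],None,fx=2.6,fy=2.6,interpolation=cv2.INTER_CUBIC))
for P in([.4975,-.166,.127],[.4975+.21*.045,-.166+.978*.045,.127],[.4975-.21*.045,-.166-.978*.045,.127]):print((proj("scene",P)-[180,90])*2.6)
print(telemetry.current_t())
```

```text
[-0.45  0.18  1.53 -0.    1.44 -0.24]
plug_center {'scene': (2, array([0.5688, 0.2424, 0.0606])), 'top': (2, array([0.5742, 0.2366, 0.0521]))}
[197.06166608 271.80701619]
[248.81237973 244.18002286]
[143.68415292 300.30247249]
23.6833
```

View pics/g5.png

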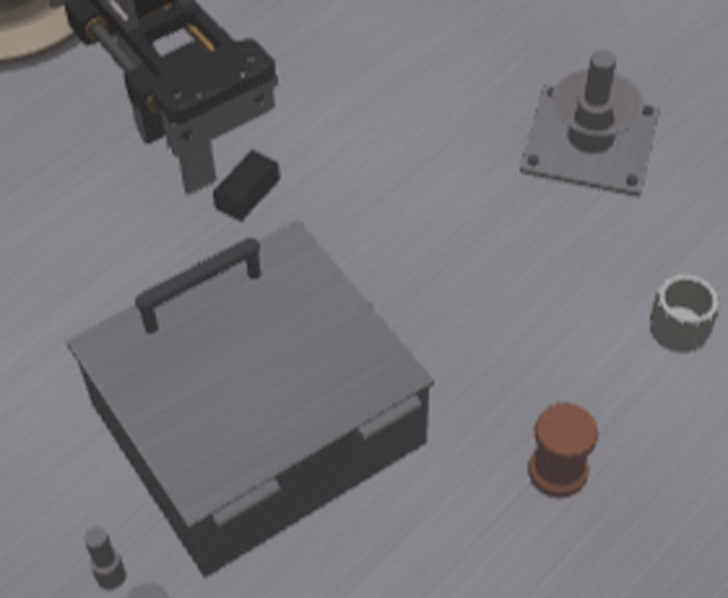

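The gauge is home in the funnel (600,110) and the bar handle's ends at (140,302) and (256,245) match the prediction. Now gripping the handle.

Run:
```python
from h import *
g=r.move_l([.4975,-.166,.134],vel=.1,guard=6);print(g,telemetry.current_ee_pos())
f0=np.array(telemetry.current_wrist_force())
gripper_to(0,8)
f=np.array(telemetry.current_wrist_force())-f0
print(telemetry.current_opening(),telemetry.current_finger_force(),f,telemetry.current_t())
```

```text
False [ 0.49798774 -0.16625653  0.13461454]
0.0002286044473805197 0.0 [ 0.92713506 -0.52312282 -0.06648048] 25.8583
```

The fingers closed on nothing, which agrees with the fingertips having looked higher than modelled in the earlier crops. I'll look.

Run:
```python
from h import *
im=vision.snapshot("scene");cv2.imwrite("pics/g6.png",cv2.resize(im[150:250,200:300,::-1],None,fx=6,fy=6,interpolation=cv2.INTER_CUBIC))
t=telemetry.current_ee_pos();q=telemetry.current_tool_rot();M=R.from_quat(np.roll(q,-1)).as_matrix()
print(t,M.round(3).tolist())
for P in(t,t+[0,0,-.025],[.4975,-.166,.127],[.4975,-.166,.093]):print(((proj("scene",P)-[200,150])*6).round())
```

```text
[ 0.49752058 -0.16599387  0.13399654] [[0.208, 0.978, -0.0], [0.978, -0.208, 0.0], [0.0, -0.0, -1.0]]
[332. 254.]
[341. 301.]
[335. 267.]
[347. 330.]
```

View pics/g6.png

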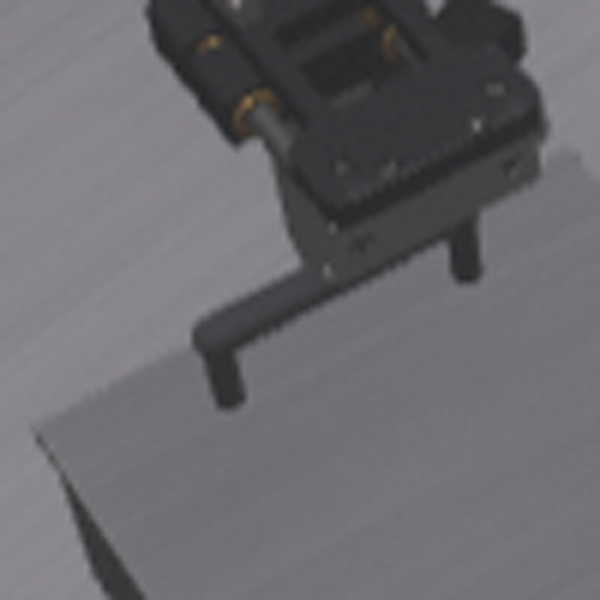

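The bar is at (335,265), where predicted, but no fingertips show beneath the hand, so the real tips sit well above the nominal length. I'll find their height by a guarded descent onto the lid, then back off and grip.

Run:
```python
from h import *
x,y=.4975,-.166
r.move_l([x,y,.160],vel=.15); gripper_to(.05,8)
r.move_l([x,y,.133],vel=.15,guard=6)
g=r.move_l([x,y,.085],vel=.05,guard=4)
z=telemetry.current_ee_pos()[2];print(g,z,telemetry.current_wrist_force(),telemetry.current_t())
```

```text
True 0.09117480462283238 [-1.22301055  1.21267023  5.57439346] 28.25
```

Run:
```python
from h import *
x,y=.4975,-.166
r.move_l([x,y,.103],vel=.1)
f0=np.array(telemetry.current_wrist_force())
gripper_to(0,10)
print(telemetry.current_opening(),telemetry.current_finger_force(),np.array(telemetry.current_wrist_force())-f0,telemetry.current_ee_pos(),telemetry.current_t())
```

```text
0.013592012697280244 9.9908946454525 [-3.22092531  0.45182292  1.3709748 ] [ 0.49608954 -0.16564097  0.1027107 ] 29.1833
```

Run:
```python
from h import *
x,y,z=.4970,-.1659,.103
gripper_to(0,58)
p0=telemetry.current_ee_pos();print(telemetry.current_opening(),telemetry.current_finger_force())
ex=np.array([np.cos(-.21),np.sin(-.21)])
for a in(.04,.08,.12,.15,.175):
    d=.161*(1-np.cos(a))+.042*np.sin(a); h=.161*np.sin(a)-.042*(1-np.cos(a))
    r.move_l([x+d*ex[0],y+d*ex[1],z+h],vel=.03)
    print(a,(np.array(telemetry.current_ee_pos())-p0).round(4),np.array(telemetry.current_wrist_force()).round(1),round(telemetry.current_opening(),4),telemetry.current_t())
r.hold(.5)
print((np.array(telemetry.current_ee_pos())-p0).round(4),telemetry.current_wrist_force(),telemetry.current_opening(),telemetry.current_finger_force())
see("plug_center",1,[.57,.241])
im=vision.snapshot("scene");cv2.imwrite("pics/g7.png",cv2.resize(im[90:320,180:460,::-1],None,fx=2.6,fy=2.6,interpolation=cv2.INTER_CUBIC))
print(telemetry.current_t())
```

```text
0.012578747439656307 57.98151969909668
0.04 [ 0.0012 -0.0002  0.0048] [ -2.1  -2.1 -16.3] 0.0127 29.7667
0.08 [ 0.0038 -0.0009  0.0134] [ -4.8  -1.6 -13.3] 0.0126 30.1417
0.12 [ 0.0064 -0.0015  0.0207] [-6.6 -1.5 -8.1] 0.0123 30.5167
0.15 [ 0.0085 -0.002   0.0259] [-7.5 -2.  -5.4] 0.0128 30.8333
0.175 [ 0.0102 -0.0024  0.0301] [-8.4 -0.4 -2.7] 0.0126 31.125
[ 0.0102 -0.0024  0.0301] [-8.21190357 -0.73992804 -3.48743488] 0.012492991512781541 58.02697420120239
plug_center {'scene': (1, array([0.5675, 0.2407, 0.0598])), 'top': (1, array([0.5736, 0.2354, 0.0519]))}
31.875
```

View pics/g7.png

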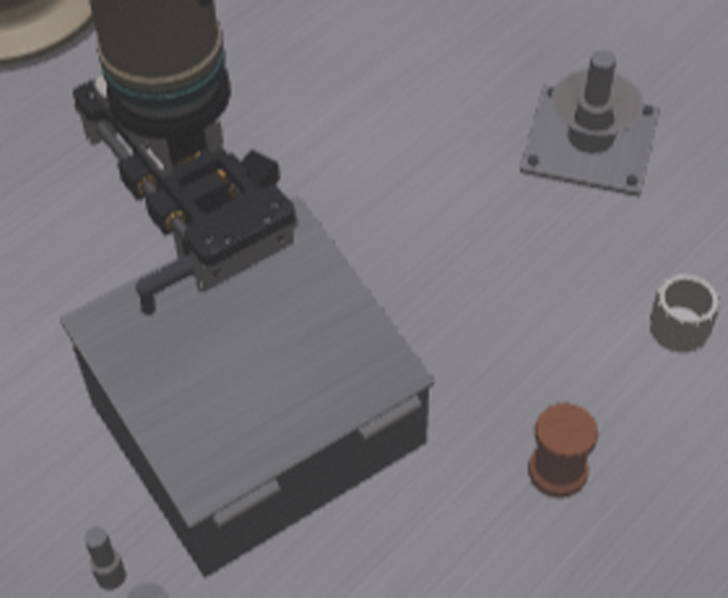

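The lid's front-left corner has risen from (68,345) to (62,320), about 30 mm. The pull on the hand has faded to about 3.5 N, the lid's own weight, and the gauge is still home at (600,110). Handing in.

```bash
python3 -c "
from plant import r
r.hold(.3);print(r.sign_off())"
```

```text
the job is handed in; nothing more can be done
None
```

The job is handed in, but no verdict came back: the gauge sits fully home and released in the rack, and the gripper holds the lid about 30 mm open at the front edge (about 0.17–0.19 rad). The other items looked undisturbed in the last picture.

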